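# Fold down the keepers of a slide tray

## Robot

A 6-joint arm with a two-finger parallel gripper is mounted at the origin on a cart in front of the work surface, level with it; the furniture and walls round the work are solid. World frame = base frame: x ahead of the robot, y to its left, z up, the work surface at z = 0. Lengths are in m, angles in rad, forces in N, time in s.
With the tool pointing down it reaches from about 0.325 to 0.85 m from the base axis. Payload 15.5 kg.
Tool frame: the origin (TCP) lies midway between the tips of the shut fingers; the grasp point (between the pads) lies 19 mm behind it (bot.tcp_to_grasp is the distance from the TCP to the grasp point, in m); z points along the fingers, y is the direction in which the jaws open and shut (so a half turn about z gives the same grasp; the last joint's range is limited). The gripper opens to 91 mm and grips with 3 to 60 N. Pads are 32 mm wide; open, the fingers measure 118 mm over their backs; the gripper's body (76 mm by 178 mm) begins 60 mm behind the grasp point.
Start: joints at [-1.282, 0.494, 1.345, -0, 1.302, -0.096], TCP at [0.235, -0.579, 0.214] pointing down, gripper open.
Joint ranges: [-2.91, 2.91], [-0.82, 2.16], [0.22, 2.67], [-1.22, 4.37], [0.12, 2.79], [-3.08, 3.08]. Speed limits (rad/s): [1.89, 1.89, 2.57, 3.01, 3.01, 3.01].

## Interface

Orientations are given as a unit quaternion [x, y, z, w].
In Python, from plant import bot gives the robot as it stands. Calls block until the motion is done:
- bot.goto(position, orientation): joint-space move of the TCP to a pose.
- bot.move_linear(position, orientation=None, velocity=0.15, until_force=None): straight line of the TCP; orientation=None keeps the orientation; velocity is the mean speed in m/s. With until_force (N) it stops when the force on the tool has changed by that much, and returns True; else False.
- bot.move_j(angles): joint-space move.
- bot.move_gripper(opening, effort=None): finger opening in m; effort is the grip in N (None keeps the last); returns when the fingers have stopped.
- bot.pause(seconds).
- bot.ik(position, orientation): joint angles nearest the present ones, or None.
- bot.get_obs(): the state.
- bot.grab_frame(name): name is "scene" or "top"; returns a dict with "frame" (384x512x3 uint8, blue, green, red), "depth" (384x512 float32, m along the optical axis (not along the pixel's ray), 0 where there is no reading), "intrinsics" (3x3 intrinsics, pixels), "D" ([k1, k2, p1, p2, k3] as OpenCV has them; the pictures are not rectified), "R" (3x3) and "t" (3): a world point X has camera coordinates R X + t. Camera axes: x right, y down, z forward; pixel columns grow to the right and rows downward; lengths in m; the calibration is good to about 2 mm. A picture is of the moment at which its call begins.
A pose or a line that the arm cannot do raises bot.PlanningError and nothing moves.
- bot.finish_job(): hands the job in, once; it reports no verdict.
The state is a dict: "time": time; "joint_pos": joint angles; "dq": joint speeds; "joint_efforts": joint torques, N m; "tcp_pos": TCP position; "tool_rot": TCP orientation; "wrist_force": force on the tool from outside, world axes, zero at the start; "moment": the same for the moment, N m; "gripper_width": finger opening in m.
Only numpy, scipy, OpenCV 4.12 (cv2) and the standard library are available. Lean on these libraries where they do the work, as an engineer would, in place of code of your own. Each camera call takes 0.05 s, during which the arm holds its last target.

## Task

Get the fan-shaped slide tray ready to be put away: beginning at its right-hand end, run a fingertip lightly along the curved row of upright metal keepers, just above the tray, so that they fold down one after another and all six lie flat over their slides. Only brush the keepers: do not grip or lift anything, do not shift the tray or lean on it, leave the other things where they are, and finish clear of everything.

Things in the scene. Friction and masses are not known exactly. Their poses are not given: they have to be found in the camera images.
- slide_tray: Loose grey fan-shaped tray, 1.2 kg, plate 10 mm thick, 94 to 198 mm from the fan's centre, spanning 1.2 rad either side of x; six glass slides lie on it like rays, each with a keeper at its inner end. Origin: the fan's centre, on the empty table inside the curve; x along the fan's middle line (away from the robot at yaw 0), z up. Highest fixed parts: the hinge lugs, 16 mm above the table.
- keeper_1 (a joint): Keeper 1 of 6 from the right: steel flap 12 mm wide, 30 mm long, 2.5 mm thick, hinged at its lower edge. 0 = upright (top 43 mm above the table), 1.57 = flat over its slide (top 14 mm above the table). Folds only towards the row's left-hand end (anticlockwise about the fan's centre from above), stays where it is left, needs under 1 N; pushed the other way from upright it meets a stop.
- pivot_1 (a point): Middle of keeper 1's hinge, 13 mm above the table. It lies 17 mm to the right (clockwise) of the middle of its flap's resting place, which is on a 120 mm circle about the tray's origin, at plan angle -0.9175 rad from the tray's x towards its y (left). Hinges are about 44 mm apart.
- keeper_2 (a joint): Keeper 2 of 6 from the right: steel flap 12 mm wide, 30 mm long, 2.5 mm thick, hinged at its lower edge. 0 = upright (top 43 mm above the table), 1.57 = flat over its slide (top 14 mm above the table). Folds only towards the row's left-hand end (anticlockwise about the fan's centre from above), stays where it is left, needs under 1 N; pushed the other way from upright it meets a stop.
- pivot_2 (a point): Middle of keeper 2's hinge, 13 mm above the table. It lies 17 mm to the right (clockwise) of the middle of its flap's resting place, which is on a 120 mm circle about the tray's origin, at plan angle -0.5505 rad from the tray's x towards its y (left). Hinges are about 44 mm apart.
- keeper_3 (a joint): Keeper 3 of 6 from the right: steel flap 12 mm wide, 30 mm long, 2.5 mm thick, hinged at its lower edge. 0 = upright (top 43 mm above the table), 1.57 = flat over its slide (top 14 mm above the table). Folds only towards the row's left-hand end (anticlockwise about the fan's centre from above), stays where it is left, needs under 1 N; pushed the other way from upright it meets a stop.
- pivot_3 (a point): Middle of keeper 3's hinge, 13 mm above the table. It lies 17 mm to the right (clockwise) of the middle of its flap's resting place, which is on a 120 mm circle about the tray's origin, at plan angle -0.1835 rad from the tray's x towards its y (left). Hinges are about 44 mm apart.
- keeper_4 (a joint): Keeper 4 of 6 from the right: steel flap 12 mm wide, 30 mm long, 2.5 mm thick, hinged at its lower edge. 0 = upright (top 43 mm above the table), 1.57 = flat over its slide (top 14 mm above the table). Folds only towards the row's left-hand end (anticlockwise about the fan's centre from above), stays where it is left, needs under 1 N; pushed the other way from upright it meets a stop.
- pivot_4 (a point): Middle of keeper 4's hinge, 13 mm above the table. It lies 17 mm to the right (clockwise) of the middle of its flap's resting place, which is on a 120 mm circle about the tray's origin, at plan angle +0.1835 rad from the tray's x towards its y (left). Hinges are about 44 mm apart.
- keeper_5 (a joint): Keeper 5 of 6 from the right: steel flap 12 mm wide, 30 mm long, 2.5 mm thick, hinged at its lower edge. 0 = upright (top 43 mm above the table), 1.57 = flat over its slide (top 14 mm above the table). Folds only towards the row's left-hand end (anticlockwise about the fan's centre from above), stays where it is left, needs under 1 N; pushed the other way from upright it meets a stop.
- pivot_5 (a point): Middle of keeper 5's hinge, 13 mm above the table. It lies 17 mm to the right (clockwise) of the middle of its flap's resting place, which is on a 120 mm circle about the tray's origin, at plan angle +0.5505 rad from the tray's x towards its y (left). Hinges are about 44 mm apart.
- keeper_6 (a joint): Keeper 6 of 6 from the right: steel flap 12 mm wide, 30 mm long, 2.5 mm thick, hinged at its lower edge. 0 = upright (top 43 mm above the table), 1.57 = flat over its slide (top 14 mm above the table). Folds only towards the row's left-hand end (anticlockwise about the fan's centre from above), stays where it is left, needs under 1 N; pushed the other way from upright it meets a stop.
- pivot_6 (a point): Middle of keeper 6's hinge, 13 mm above the table. It lies 17 mm to the right (clockwise) of the middle of its flap's resting place, which is on a 120 mm circle about the tray's origin, at plan angle +0.9175 rad from the tray's x towards its y (left). Hinges are about 44 mm apart.
- eyepiece: black microscope eyepiece standing on its tube, 30 mm across, 42 mm high, origin under its centre; it stands inside the curve of the tray, leave it alone
- objective_pot: small white round pot with a black screw lid, 33 mm across, 49 mm high, origin under its centre; leave it alone
- loupe: folding pocket magnifier, 30x43x15 mm, origin under its centre; leave it alone
- timer: white lab timer, 55x66x34 mm, origin under its centre; leave it alone
- tissue_booklet: flat booklet of lens tissue, 66x104x8 mm, origin under its centre; leave it alone

How it is judged:
By the outcome, as a careful person would: the job done as asked, in the order asked, and still so for the second after the job is handed in, with the robot touching nothing.
It also fails if it takes over 54 s, if anything falls off the work surface, if the arm or the gripper's body presses on something with over 40 N, if the wrist force passes 120 N, or if a joint passes its speed limit or range.

## Working session

There is one attempt and no reset: what is moved stays moved. The work goes in short steps, each a Python script; the robot and the scene stay as the last script left them, time stands still between calls to the robot, and variables do not carry over. Pictures are saved under pics/ and viewed, and the job is handed in when it is done.

```bash
mkdir -p pics; ls
python3 - <<'E'
from plant import bot
import cv2,pickle
o=bot.get_obs();print(o['time'],o['tcp_pos'],o['tool_rot'],o['gripper_width'])
for n in('scene','top'):
    f=bot.grab_frame(n);pickle.dump(f,open(f'{n}0.pkl','wb'));cv2.imwrite(f'pics/{n}0.png',f['frame'])
    print(n,f['intrinsics'],f['D'],-f['R'].T@f['t'],f['R'])
E
```

```text
pics
0.0 [ 0.23449492 -0.57891276  0.21333199] [ 9.81547010e-01  1.91219940e-01 -6.62749307e-05 -6.30878960e-04] 0.09112948905142916
scene [[445.76176328   0.         256.45763019]
 [  0.         445.76176328 187.8902143 ]
 [  0.           0.           1.        ]] [0.03221264 0.         0.         0.         0.        ] [-0.0909792  -1.0758638   0.59915299] [[ 0.87061736 -0.49163198  0.01798371]
 [-0.19469636 -0.37789229 -0.90514681]
 [ 0.45179502  0.78453516 -0.42471854]]
top [[497.63403972   0.         249.838478  ]
 [  0.         497.63403972 188.34307745]
 [  0.           0.           1.        ]] [-0.13198334  0.          0.          0.          0.        ] [ 0.2633413  -0.01945002  1.55416827] [[ 1.50534581e-02 -9.99881515e-01  3.21689452e-03]
 [-9.88474548e-01 -1.53662621e-02 -1.50605265e-01]
 [ 1.50636852e-01 -9.12688299e-04 -9.88588744e-01]]
```

View pics/scene0.png

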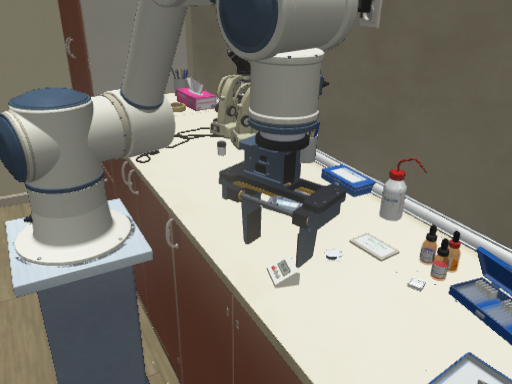

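View pics/top0.png

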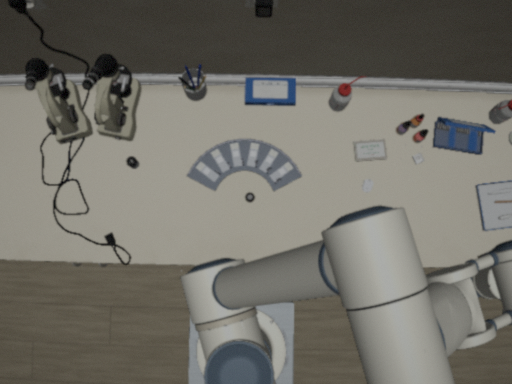

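Run:
```python
import cv2,pickle
f=pickle.load(open('top0.pkl','rb'))['frame']
cv2.imwrite('pics/z0.png',cv2.resize(f[125:215,175:310],None,fx=5.9,fy=5.9,interpolation=cv2.INTER_CUBIC))
```

```text
(no output)
```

View pics/z0.png

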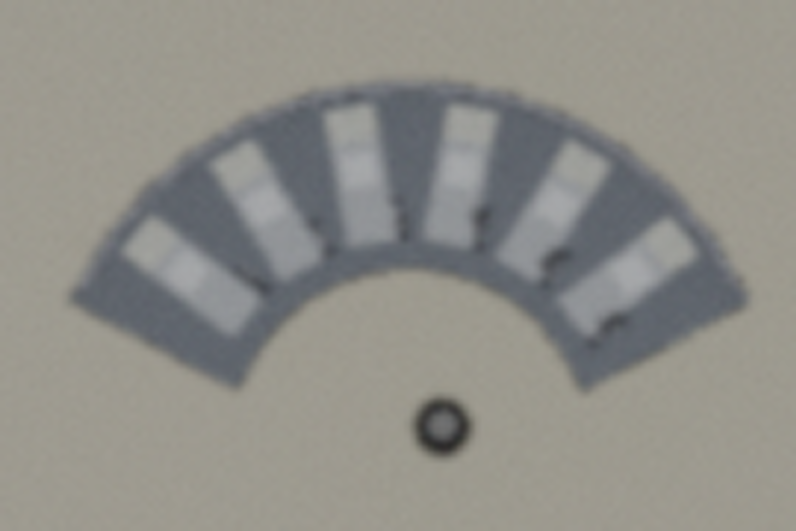

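```bash
cat > h.py <<'E'
import numpy as np,cv2,pickle
from scipy.optimize import least_squares
def ray(f,uv,z):
    p=cv2.undistortPoints(np.float64(uv).reshape(-1,1,2),f['intrinsics'],f['D']).reshape(-1,2)
    d=np.c_[p,np.ones(len(p))]@f['R']; C=-f['R'].T@f['t']
    z=np.broadcast_to(z,len(p))
    return C+d*((z-C[2])/d[:,2])[:,None]
def proj(f,X):
    r,_=cv2.Rodrigues(f['R']);return cv2.projectPoints(np.float64(X).reshape(-1,1,3),r,f['t'],f['intrinsics'],f['D'])[0].reshape(-1,2)
def pose(f,box,up=6,z=.010,dbg=None):
    x0,y0,x1,y1=box
    im=cv2.resize(f['frame'][y0:y1,x0:x1],None,fx=up,fy=up,interpolation=cv2.INTER_CUBIC).astype(int)
    m=((im[...,0]-im[...,2])>-3).astype(np.uint8)*255   # bluish vs beige table
    m=cv2.morphologyEx(m,cv2.MORPH_OPEN,np.ones((9,9)))
    if dbg: cv2.imwrite(dbg,m)
    c=max(cv2.findContours(m,cv2.RETR_EXTERNAL,cv2.CHAIN_APPROX_NONE)[0],key=cv2.contourArea).reshape(-1,2)
    uv=(c+.5)/up-.5+[x0,y0]
    P=ray(f,uv,z)[:,:2]
    def res(q,full=False):
        a=P-q[:2];r=np.hypot(*a.T);th=np.arctan2(a[:,1],a[:,0])-q[2]
        th=np.angle(np.exp(1j*th))
        s=r*np.sin(np.abs(th)-1.2)
        cand=np.c_[r-.198,.094-r,s]
        k=np.argmin(np.abs(cand),1)
        e=cand[np.arange(len(k)),k]
        return (e,k) if full else e
    c0=P.mean(0)-[.14,0]
    s=least_squares(res,[*c0,0.],loss='soft_l1',f_scale=.002)
    e,k=res(s.x,True)
    return s.x,[(int((k==i).sum()),round(1e3*e[k==i].mean(),2),round(1e3*e[k==i].std(),2)) for i in range(3)]
def pivots(q):
    out=[]
    for a in (-.9175,-.5505,-.1835,.1835,.5505,.9175):
        t=a+q[2];ra=np.array([np.cos(t),np.sin(t)]);ta=np.array([-ra[1],ra[0]])
        out.append(q[:2]+.12*ra-.017*ta)
    return np.array(out)
E
python3 - <<'E'
from h import *
f=pickle.load(open('top0.pkl','rb'))
q,e=pose(f,(175,125,310,215),dbg='pics/m0.png');print(q,e)
z=np.hypot(1,1)
im=cv2.resize(f['frame'][125:215,175:310],None,fx=5.9,fy=5.9,interpolation=cv2.INTER_CUBIC)
for p in pivots(q):
    for zz,c in((.013,(0,0,255)),(.043,(0,255,0))):
        u=proj(f,[*p,zz])[0];cv2.circle(im,tuple(int(v) for v in ((u-[175,125]+.5)*5.9)),4,c,1)
for r in(.094,.198):
    th=np.linspace(-1.2,1.2,60)+q[2]
    u=proj(f,np.c_[q[0]+r*np.cos(th),q[1]+r*np.sin(th),0*th+.01])
    for v in u: cv2.circle(im,tuple(int(t) for t in ((v-[175,125]+.5)*5.9)),1,(0,255,255),-1)
cv2.imwrite('pics/z1.png',im)
d=f['depth'][135:190,187:300];print(pivots(q))
# eyepiece
u=ray(f,[[249.7,197]],.042);print('eyepiece',u)
E
```

```text
[ 0.46196855 -0.00291354  0.01294895] [(798, np.float64(-0.38), np.float64(0.6)), (401, np.float64(-0.89), np.float64(0.7)), (323, np.float64(0.42), np.float64(3.2))]
[[ 0.52276867 -0.10775793]
 [ 0.5563398  -0.07896002]
 [ 0.57734218 -0.04003394]
 [ 0.58297865  0.00383598]
 [ 0.5724985   0.04680698]
 [ 0.54729753  0.08315599]]
eyepiece [[ 0.46690887 -0.02082573  0.042     ]]
```

View pics/z1.png

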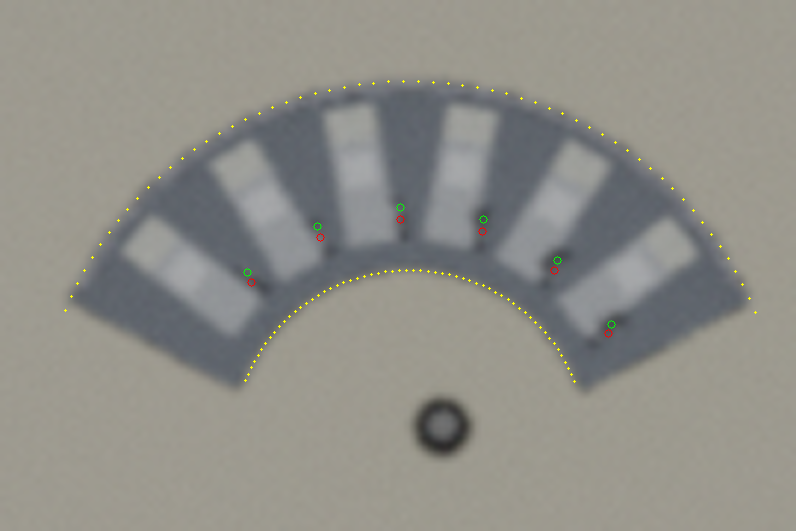

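The top view shows the tray (corners ≈(187,175) and (301,175)), all six keepers upright, and the eyepiece at (250,197) inside the curve. The arc fit is good. Next I'll shut the gripper, hover near the right-hand end and cross-check with the scene camera.

```bash
cat >> h.py <<'E'
A=(-.9175,-.5505,-.1835,.1835,.5505,.9175)
HALF=.0135
def wp(q,k,s,z):
    "TCP so that the leading face is s past hinge k, tip at height z"
    t=A[k]+q[2];ta=np.array([-np.sin(t),np.cos(t)])
    p=pivots(q)[k]+(s-HALF)*ta
    return [p[0],p[1],z],[np.cos(t/2),np.sin(t/2),0,0]
E
python3 - <<'E'
from h import *
from plant import bot
q=pose(pickle.load(open('top0.pkl','rb')),(175,125,310,215))[0]
bot.move_gripper(0)
p,o=wp(q,0,-.02,.11)
for k in range(6):
    for z in (.014,.036):
        for s in(-.01,.035): 
            w=wp(q,k,s,z); print(k,np.round(bot.ik(*w),2) if bot.ik(*w) is not None else None) if s<0 and z<.02 else 0
bot.goto(p,o)
ob=bot.get_obs();print(ob['time'],ob['tcp_pos'],p,ob['gripper_width'],ob['wrist_force'],ob['joint_pos'])
for n in('scene','top'):
    f=bot.grab_frame(n);pickle.dump(f,open(f'{n}1.pkl','wb'));cv2.imwrite(f'pics/{n}1.png',f['frame'])
f=pickle.load(open('scene1.pkl','rb'))
us=proj(f,np.c_[pivots(q),np.full(6,.013)]);print(us)
c=us.mean(0);x0,y0=int(c[0])-80,int(c[1])-60
im=cv2.resize(f['frame'][y0:y0+120,x0:x0+160],None,fx=5,fy=5,interpolation=cv2.INTER_CUBIC)
cv2.imwrite('pics/s1raw.png',im)
for z,col in((.013,(0,0,255)),(.043,(0,255,0))):
  for u in proj(f,np.c_[pivots(q),np.full(6,z)]): cv2.circle(im,tuple(int(v) for v in((u-[x0,y0]+.5)*5)),3,col,1)
th=np.linspace(-1.2,1.2,80)+q[2]
for r in(.094,.198):
  for u in proj(f,np.c_[q[0]+r*np.cos(th),q[1]+r*np.sin(th),0*th+.01]): cv2.circle(im,tuple(int(v) for v in((u-[x0,y0]+.5)*5)),1,(0,255,255),-1)
cv2.imwrite('pics/s1.png',im)
E
```

```text
0 [-0.35  0.64  1.8  -0.    0.71  2.12]
1 [-0.29  0.67  1.71 -0.    0.76  1.82]
2 [-0.21  0.69  1.65 -0.    0.8   1.53]
3 [-0.13  0.7   1.62 -0.    0.82  1.24]
4 [-0.06  0.69  1.63 -0.    0.82  0.95]
5 [ 0.02  0.68  1.67 -0.    0.79  0.66]
3.4417 [ 0.49660907 -0.12902163  0.1101135 ] [np.float64(0.4964327174647396), np.float64(-0.1284622190172507), 0.11] 0.0007274994474649478 [-0.30073555  0.53232878  0.89003346] [-3.70548926e-01  4.74112610e-01  1.73949431e+00 -1.03253567e-04
  9.27552015e-01  2.10485104e+00]
[[273.04711785 203.5691231 ]
 [277.64978548 197.25467455]
 [276.7486504  190.83351957]
 [270.90939588 185.12966307]
 [261.18296286 180.75821525]
 [248.85940303 178.12178505]]
```

View pics/s1.png

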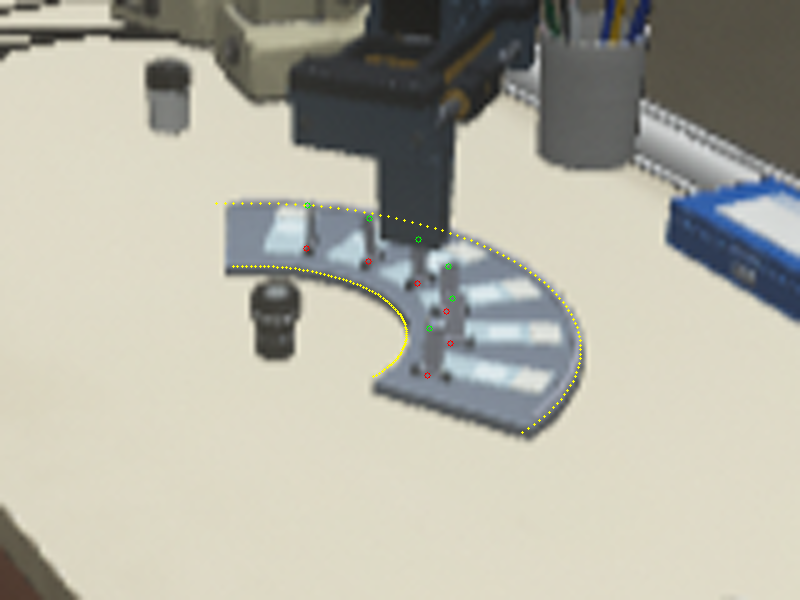

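View pics/scene1.png

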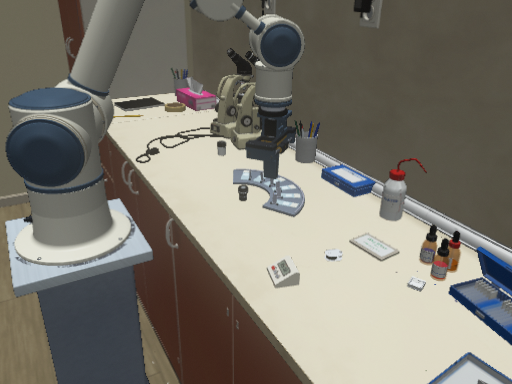

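The overlay agrees in the scene view to about 2 mm: hinges on the red marks, and keepers 1 and 6 upright at zoomed (430,350) and (308,230). I'll fold keeper 1, logging time and force.

```bash
cat >> h.py <<'E'
def fold(bot,q,k,dip=.0148,log=True):
    pk=[]
    for s,z,v in((-.010,.037,.12),(.010,.036,.05),(.019,.029,.05),(.026,.0185,.05),(.0335,.0178,.05)):
        p,o=wp(q,k,s,z); bot.move_linear(p,o,velocity=v)
        pk.append(np.round(bot.get_obs()['wrist_force'],1).tolist())
    p,o=wp(q,k,.0335,dip); hit=bot.move_linear(p,o,velocity=.02,until_force=1.5)
    ob=bot.get_obs(); pk.append(np.round(ob['wrist_force'],1).tolist());zd=ob['tcp_pos'][2]
    p,o=wp(q,k,.0335,.037); bot.move_linear(p,o,velocity=.08)
    ob=bot.get_obs()
    if log: print(k+1,'hit',hit,'z',round(zd,4),pk,'t',round(ob['time'],2),flush=True)
E
python3 - <<'E'
from h import *
from plant import bot
q=pose(pickle.load(open('top0.pkl','rb')),(175,125,310,215))[0]
np.save('q.npy',q)
p,o=wp(q,0,-.02,.05);bot.move_linear(p,o)
fold(bot,q,0)
f=bot.grab_frame('scene');x0,y0=210,135
cv2.imwrite('pics/s2.png',cv2.resize(f['frame'][y0:y0+100,x0:x0+120],None,fx=6,fy=6,interpolation=cv2.INTER_CUBIC))
E
```

```text
1 hit False z 0.0147 [[0.2, -0.1, 0.5], [-0.3, 0.8, -0.2], [-0.1, -0.8, 0.3], [1.0, -0.2, 0.1], [0.3, -0.1, 0.1], [-0.6, 0.1, 0.7]] t 6.72
```

View pics/s2.png

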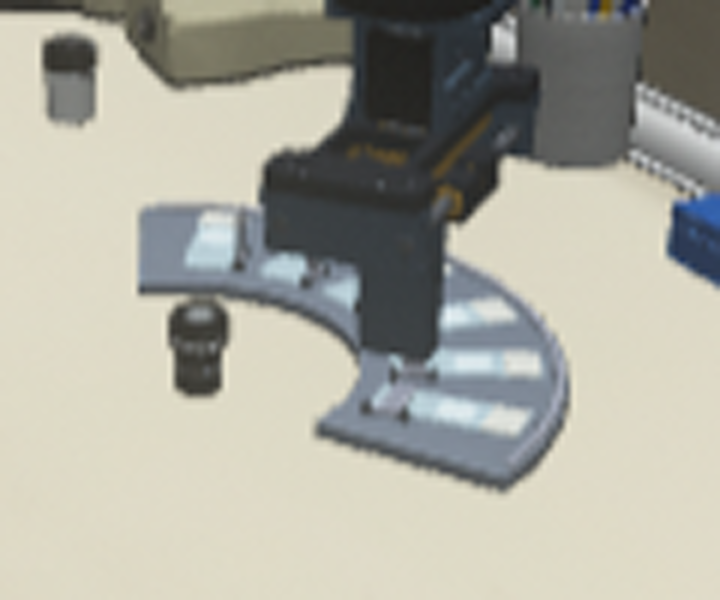

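Keeper 1 is flat at about zoomed (395,400), with no force above 1 N. I'll do the other five.

Run:
```python
from h import *
from plant import bot
q=np.load('q.npy')
for k in range(1,6): fold(bot,q,k)
p,o=wp(q,5,.0335,.037); bot.move_linear([p[0],p[1],.16],o)
bot.goto([.33,.30,.25],o)
ob=bot.get_obs();print(ob['time'],ob['tcp_pos'],ob['wrist_force'])
for n in('scene','top'):
    f=bot.grab_frame(n);pickle.dump(f,open(f'{n}3.pkl','wb'))
    if n=='scene':im=f['frame'][155:225,220:315]
    else: im=f['frame'][125:215,175:310]
    k=5.8 if n=='top' else 8
    cv2.imwrite(f'pics/{n}3.png',cv2.resize(im,None,fx=k,fy=k,interpolation=cv2.INTER_CUBIC))
    cv2.imwrite(f'pics/{n}3f.png',f['frame'])
print(pose(f,(175,125,310,215))[0],q)
```

```text
2 hit False z 0.0147 [[0.9, 0.4, 0.2], [-0.6, -0.2, -0.5], [1.0, 0.3, 0.7], [0.8, -0.6, -0.2], [0.3, 0.7, 0.1], [1.7, -0.2, -0.1]] t 9.64
3 hit False z 0.0147 [[-0.8, -0.5, -0.2], [0.4, 0.6, -0.2], [-0.7, 0.8, 0.4], [-0.5, -0.6, -0.5], [-0.6, 0.1, -0.5], [-0.3, 0.2, -0.3]] t 12.51
4 hit False z 0.0147 [[0.4, 0.7, -0.0], [0.7, -0.2, 0.2], [0.1, -0.1, -0.2], [-0.2, 0.3, 0.6], [0.9, -0.2, 0.3], [-0.3, 0.5, -0.7]] t 15.38
5 hit False z 0.0147 [[0.8, 0.0, 0.4], [0.2, -0.6, 0.0], [0.4, -0.5, 0.1], [0.0, -0.1, 0.1], [-0.0, 0.2, -0.6], [-0.7, 0.1, 1.0]] t 18.24
6 hit False z 0.0147 [[0.0, 0.2, 0.7], [-0.3, 0.7, -0.3], [0.3, 0.5, 0.6], [0.2, 0.1, -0.4], [1.0, -0.1, 1.2], [-0.6, -0.1, 0.5]] t 21.11
23.225 [0.33067585 0.29960697 0.24958024] [ 0.32282869 -0.39349091 -1.10006433]
[ 0.46198024 -0.00291131  0.01297084] [ 0.46196855 -0.00291354  0.01294895]
```

View pics/scene3.png

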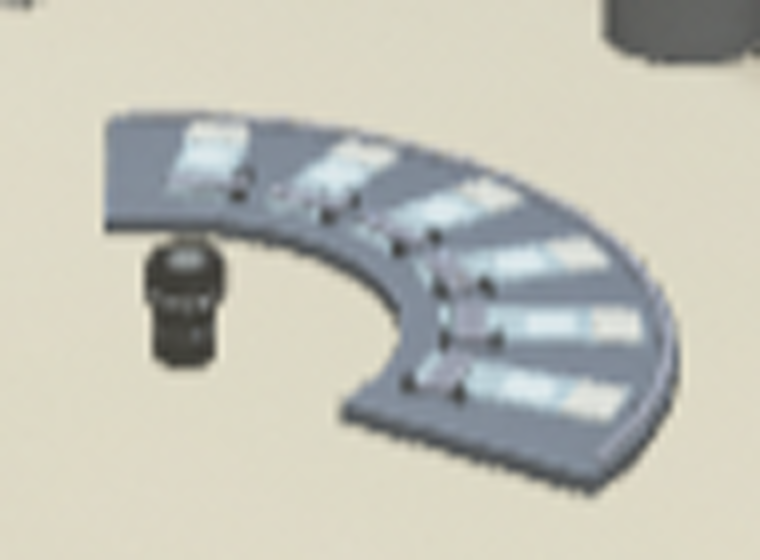

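View pics/top3.png

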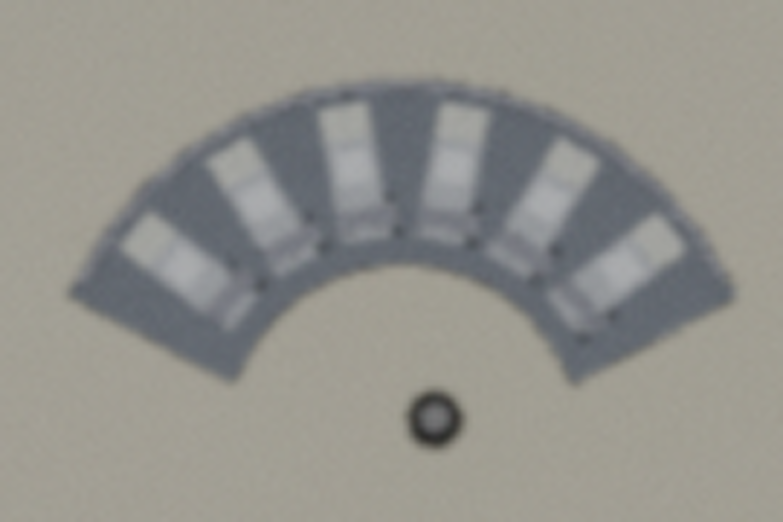

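All six keepers lie across their slides in both views. The tray fit moved by less than 0.1 mm, and the eyepiece looks unmoved.

Run:
```python
from plant import bot
bot.finish_job()
```

```text
the job is handed in; nothing more can be done
```

I folded all six keepers flat, one after another from the right-hand end, and handed the job in at about 23 s of the 54 s allowed.

- **Method:** I found the tray from its curved edges in the top view and checked the fit in the scene view, where it agreed to about 2 mm. With the gripper shut, the fingertip pushed each keeper over from near its top. It then passed above the lugs at about 18 mm and dipped to 14.7 mm over the flap's end so that it lay flat.
- **Forces:** The wrist force, read at the end of each move, stayed below 2 N, which is about the sensor noise. The 1.5 N contact stop set for the dips never triggered.
- **Last pictures:** Both views show all six keepers lying over their slides. The refitted tray position is within 0.1 mm of where it started, and the eyepiece looks unmoved. The arm finished clear, with the fingertip 0.25 m above the table.
- **What did not match or was not checked:**
  - The tray's side edges looked less wide-angled than the stated 1.2 rad. I relied on the curved edges and symmetry instead, and the hinges matched in both views.
  - The keeper angles were judged by eye in the pictures and from the dip height, not measured.
  - I did not measure the other objects for movement; the arm did not go near them.

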